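# Refit the roller in its stand with its axle

### The job

Put the rubber roller back into its two-cheek stand: first lay it in the cradle between the cheeks and let go of it, then fetch its red-knobbed axle, which is parked knob-first under the wooden hood, and slide it through cheek, roller and far cheek, from whichever side is free, until you feel the knob seat against the cheek. Leave the bottle, jars, tin, pliers and sanding block where they stand.

Things in the scene. Friction and masses are not known exactly. Their poses are not given: they have to be found in the camera images.
- stand: Fixed roller stand. Blue base 100 x 124 x 8 mm; two aluminium cheeks 56 mm wide (x), 12 mm thick, inner faces at y = -32 and 32 mm, outer at -44 and 44, top at z = 84. In each a 15 mm round hole on one level axis along y at z = 60. Between them a cradle of two rails along y (x within 23 mm, below z = 45) carries the roller, bore in line with the holes. Origin: middle of the underside.
- stand_axis (a point): Point on the hole axis midway between the cheeks, 60 mm above the bench; axes as the stand.
- roller: Black rubber roller with an orange core: diameter 50 mm, length 56 mm, bore 16 mm right through, about 0.28 kg. Origin at its centre; y along its axis. It starts lying level on a roller rest, its axis 46 mm above the bench.
- roller_rest: Fixed wooden foot 90 x 80 x 8 mm with two low rails (within 23 mm of the middle in x, below 31 mm) on which the roller lies at the start; origin: middle of the underside, y along the rails.
- axle: Steel axle, 0.11 kg: shaft 12 mm diameter, 114 mm long, last 8 mm tapered to 6 mm; red knob 26 mm diameter, 24 mm long on its other end. x runs along the shaft to the tip; origin on the centre line: knob from x = -68 to -44 mm, shaft from -44 to 70. Starts level, 50 mm above the bench, knob under the hood. When fully home its origin is midway between the cheeks.
- axle_tip (a point): Centre of the axle's tapered tip; axes as the axle.
- hood: Fixed dark wood hood 60 x 46 x 84 mm, foot 100 x 90 x 6 mm, open only at its front face x = -30 mm; the knob and 28 mm of shaft lie inside, 86 mm of shaft stand out to -x. Inside 34 mm wide, floor at z = 37, ceiling 78 mm; the shaft rests on a lip across the mouth, top z = 44: lift the axle 11 mm (14 at most), then draw it out level along -x by 60 mm. Origin: middle of the underside.
- varnish: Tall grey varnish bottle, 54 mm diameter, 145 mm high, beside the stand on one side of it; origin: middle of the underside.
- pliers: Orange-handled pliers lying flat, 140 mm long (along x), 45 mm wide, 16 mm high, on the other side of the stand; origin at the rivet, on the underside.
- jar_blue: Blue paint jar, 42 mm diameter, 52 mm high; origin: middle of the underside.
- jar_amber: Amber glass jar, 48 mm diameter, 70 mm high; origin: middle of the underside.
- jar_green: Green paint jar, 42 mm diameter, 52 mm high; origin: middle of the underside.
- tin: Steel tin, 52 mm diameter, 55 mm high; origin: middle of the underside.
- sanding_block: Cork sanding block 100 x 50 x 28 mm lying flat; origin: middle of the underside.
There are look-alikes about, which are no part of the job. Leave any pink or purple look-alike of the axle alone.

How it is judged (in metres and radians):
On the way, in this order (a step that is already met when the one before it is completed fails the run):
1. the roller lies in the stand's cradle between the cheeks, let go (distance between roller and stand_axis below 0.009 m and angle between the y axis of roller and the y axis of stand, either way round below 0.12 rad and contact force between the fingers and roller below 0.1 N and linear speed of roller below 0.02 m/s), for 0.2 s.
2. the axle's tip is inside the roller's bore (distance between axle_tip and stand_axis below 0.022 m and angle between the x axis of axle and the y axis of stand, either way round below 0.15 rad), for 0.1 s.
At the end, for the whole second after the job is handed in: Axle through both cheeks and roller, knob seated (its origin within 5 mm of the point midway between the cheeks, within 0.06 rad of the hole axis); roller between the cheeks on the axle (centre within 9 mm of that point, axis within 0.12 rad); both at rest, let go (distance between axle and stand_axis below 0.005 m and angle between the x axis of axle and the y axis of stand, either way round below 0.06 rad and distance between roller and stand_axis below 0.009 m and angle between the y axis of roller and the y axis of stand, either way round below 0.12 rad and linear speed of each of axle, roller below 0.02 m/s); the robot touches nothing.
It fails at once if a bystander (bottle, jar, tin, pliers, sanding block) is shifted by more than 30 mm (distance of any of varnish, pliers, jar_blue, jar_amber, jar_green, tin, sanding_block from where it was at the start of the episode above 0.03 m).
It fails at once if the bottle, a jar or the tin is knocked over (angle between any of varnish, jar_blue, jar_amber, jar_green, tin's own z axis and vertical above 0.5 rad).
It also fails if it takes over 72 s, if anything falls off the work surface, if the arm or the gripper's body presses on something with over 40 N, if the wrist force passes 120 N, or if a joint passes its speed limit or range.

### The arm

A 6-joint arm with a two-finger parallel gripper is mounted at the origin on the work surface. World frame = base frame: x ahead of the robot, y to its left, z up, the work surface at z = 0. Lengths are in m, angles in degrees, forces in N, time in s.
With the tool pointing down it reaches from about 0.4 to 0.825 m from the base axis. Payload 7 kg.
Tool frame: the origin (TCP) lies midway between the tips of the shut fingers; the grasp point (between the pads) lies 19 mm behind it; z points along the fingers, y is the direction in which the jaws open and shut (so a half turn about z gives the same grasp; the last joint's range is limited). The gripper opens to 88 mm and grips with 3 to 60 N. Pads are 19 mm wide; open, the fingers measure 130 mm over their backs; the gripper's body (78 mm by 193 mm) begins 47 mm behind the grasp point.
Start: joints at [-52.878, 20.546, 0.682, 0, -70.136, -16.507], TCP at [0.238, -0.632, 0.187] pointing down, gripper open.
Joint ranges: [-176.03, 176.03], [-82.01, 121.73], [-58.28, 71.71], [-173.87, 95.51], [-174.79, -0.11], [-173.66, 173.66]. Speed limits (degrees/s): [136.94, 136.94, 172.46, 180, 180, 180].

### API

Orientations are given as [roll, pitch, yaw] about the fixed x, y, z axes, in that order (R = Rz(yaw) Ry(pitch) Rx(roll)).
In Python, from plant import r gives the robot as it stands.
- The arm moves only by the tool carry_out, never from a script. Its argument "motion" is one flat list of numbers, 7 for each row, row after row: the turn, a rotation vector about the tool's x, y, z in degrees, then the shift along the tool's x, y, z in cm, then the finger opening in cm, from 0 to 8.76. A call has 1 to 20 rows; each row shifts and turns the commanded pose from where the row before left it, along the tool's axes as they then stand; what a row does not reach is not made up. A row lasts 1/12 s, in which the tool goes at most 41.7 mm and 7.16 degrees, less where a joint would pass 70% of its speed; a pose out of reach is approached as far as the arm can. A call is refused whole if a number of a shift passes 4.17 or a number of a turn 7.16, either way. A call with a gripper value outside its range is refused whole. The fingers move at their own pace and stop on an object; "grip_force" is the grip in N (left out, the last holds). Time passes only in rows, so rows that do not move let the fingers close. It gives the time, the measured TCP pose, the force and the opening at its end, in the units of the state.
- r.get_state(): the state, without advancing time (a new reading comes with each control period).
- r.capture(name): name is "side" or "top"; returns a dict with "pixels" (480x640x3 uint8, red, green, blue), "K" (3x3 intrinsics, pixels), "R" (3x3) and "t" (3): a world point X has camera coordinates R X + t. Camera axes: x right, y down, z forward; pixel columns grow to the right and rows downward; lengths in m; the calibration is good to about 2 mm. A picture is of the moment at which its call begins. There is no depth.
- r.close_job(): hands the job in, once; it reports no verdict.
The state is a dict: "time_s": time; "joints": joint angles; "qd": joint speeds; "joint_torque": joint torques, N m; "tcp_pos": TCP position; "eef_rot": TCP orientation; "contact_force": force on the tool from outside, world axes, zero at the start; "moment": the same for the moment, N m; "gripper_width": finger opening in m.
Only numpy, scipy, OpenCV 4.12 (cv2) and the standard library are available. Lean on these libraries where they do the work, as an engineer would, in place of code of your own. Each camera call takes 0.05 s, during which the arm holds its last target. There are 200 camera calls.

## Working session

There is one attempt and no reset: what is moved stays moved. The work goes in short steps, Python scripts to look and compute and a tool call to move; the robot and the scene stay as the last step left them, time stands still between calls to the robot, and variables do not carry over. Pictures are saved under pics/ and viewed, about 8 in all and at most 12, crops included, and the job is handed in when it is done.

Besides the shell and the picture viewer there is one more tool, called as name(argument=value, ...), one argument or row to a line, values as JSON. carry_out: Moves the arm, as the interface text tells. Its arguments: {"type":"object","properties":{"motion":{"type":"array"},"grip_force":{"type":"number"}},"required":["motion"]}

```bash
mkdir -p pics; ls; python3 - <<'E'
from plant import r
import cv2,numpy as np
s=r.get_state(); print({k:np.round(v,3).tolist() for k,v in s.items()})
for n in("top","side"):
    c=r.capture(n); cv2.imwrite(f"pics/{n}0.png",c["pixels"][:,:,::-1]); np.savez(f"{n}.npz",**c)
    print(n,np.round(c["K"],1).tolist(),np.round(c["R"],3).tolist(),np.round(c["t"],3).tolist())
E
```

```text
pics
{'time_s': 0.0, 'joints': [-52.879, 20.59, 0.634, -0.021, -70.136, -16.506], 'qd': [0.018, -0.037, -0.071, -0.088, 0.06, -0.031], 'joint_torque': [-0.0, -58.271, 29.305, 6.997, 0.007, -0.0], 'tcp_pos': [0.237, -0.631, 0.187], 'eef_rot': [179.907, -0.008, -159.392], 'contact_force': [0.752, -0.727, 0.161], 'moment': [-0.03, 0.01, 0.032], 'gripper_width': 0.087}
top [[577.5, 0.0, 328.1], [0.0, 577.5, 246.0], [0.0, 0.0, 1.0]] [[0.01, -1.0, -0.002], [-0.991, -0.01, -0.132], [0.132, 0.004, -0.991]] [-0.009, 0.536, 1.761]
side [[448.5, 0.0, 304.9], [0.0, 448.5, 242.3], [0.0, 0.0, 1.0]] [[-0.848, -0.53, -0.006], [-0.345, 0.56, -0.754], [0.403, -0.637, -0.657]] [0.451, 0.224, 0.977]
```

View pics/top0.png

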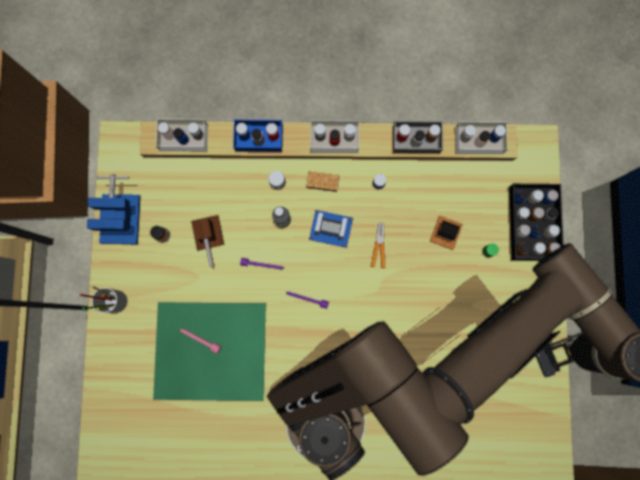

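View pics/side0.png

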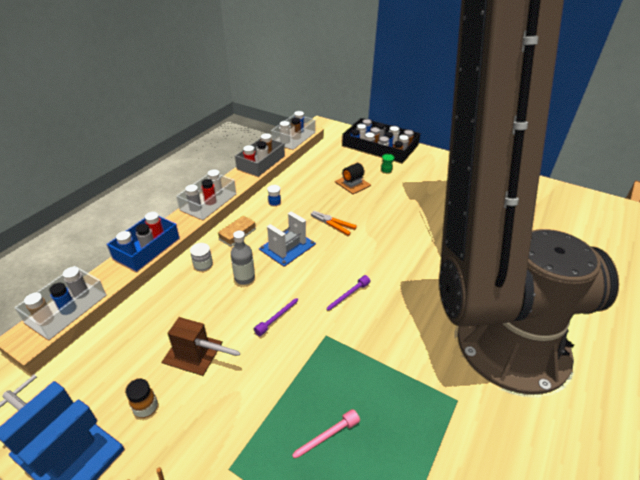

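The top view shows the stand at about (331,228), the roller on its rest at (446,232), and the hood with the grey shaft out to (211,266). The bottle is at (281,216), left of the stand, and the pliers are at (380,245), so the free side is the pliers side (-y).

Things that could be taken for the axle:
- Steel axle in the hood, top (209,255): this one, since it is parked under the hood.
- Purple look-alikes at (262,265) and (307,299), and the pink one at (200,341): leave these alone.

Next I'll make metric crops.

```bash
cat > h.py <<'E'
import numpy as np,cv2
def cam(n): return np.load(f"{n}.npz")
def ray(c,u,v,z):
    d=c["R"].T@np.linalg.inv(c["K"])@[u,v,1]; o=-c["R"].T@c["t"]
    return o+d*(z-o[2])/d[2]
def proj(c,X):
    p=(c["K"]@(c["R"]@np.atleast_2d(X).T+c["t"][:,None])).T; return p[:,:2]/p[:,2:]
def rect(c,cx,cy,z,half,s):
    """patch on plane z, image up=+x, left=+y; s px per m"""
    n=int(2*half*s); w=np.array([[cx+half,cy+half,z],[cx+half,cy-half,z],[cx-half,cy-half,z],[cx-half,cy+half,z]])
    H=cv2.getPerspectiveTransform(np.float32(proj(c,w)),np.float32([[0,0],[n,0],[n,n],[0,n]]))
    im=cv2.warpPerspective(c["pixels"][:,:,::-1],H,(n,n),flags=cv2.INTER_CUBIC)
    st=0.02
    for k in np.arange(np.ceil((cx-half)/st),(cx+half)/st):
        y=int((cx+half-k*st)*s); cv2.line(im,(0,y),(8,y),(0,0,255),1); cv2.putText(im,str(int(round(k*20))),(9,y+4),0,.3,(0,0,255),1)
    for k in np.arange(np.ceil((cy-half)/st),(cy+half)/st):
        x=int((cy+half-k*st)*s); cv2.line(im,(x,n),(x,n-8),(0,0,255),1); cv2.putText(im,str(int(round(k*20))),(x-8,n-10),0,.3,(0,0,255),1)
    return im
E
python3 - <<'E'
from h import *
t,s=cam("top"),cam("side")
P=[]
for n,u,v in(("stand",331,228),("rest",446,232),("hood",207,233)):
    p=ray(t,u,v,.01);P.append(p);print(n,p.round(3))
for n,u,v,z in(("tip",211,266,.05),("bottle",281,211,.145),("pliers",380,245,.01)): print(n,ray(t,u,v,z).round(3))
for n,u,v,z in(("stand",287,246,.01),("rest",352,183,.01),("tip",238,352,.05)): print("side",n,ray(s,u,v,z).round(3))
rows=[np.hstack([rect(c,p[0]-(.03 if i==2 else 0),p[1],z,.085,1560) for i,(p,z) in enumerate(zip(P,(.008,.008,.05)))]) for c in(t,s)]
cv2.imwrite("pics/rect.png",np.vstack(rows))
E
```

```text
stand [ 0.597 -0.012  0.01 ]
rest [ 0.587 -0.376  0.01 ]
hood [0.577 0.38  0.01 ]
tip [0.468 0.355 0.05 ]
bottle [0.624 0.136 0.145]
pliers [ 0.544 -0.167  0.01 ]
side stand [ 0.592 -0.005  0.01 ]
side rest [ 0.584 -0.369  0.01 ]
side tip [0.47  0.353 0.05 ]
```

View pics/rect.png

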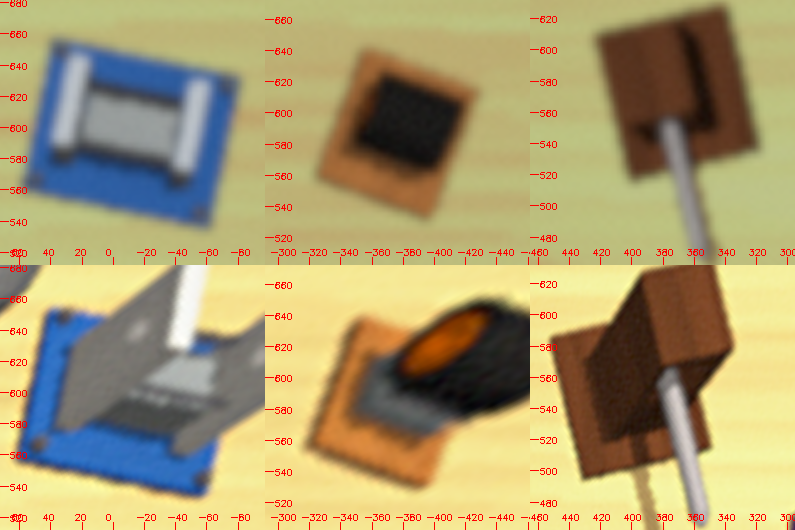

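Each rectified crop shows one item clearly. The stand base has corners near (53,40), (240,77), (210,228) and (27,190), and the roller sits on its orange foot. The axle is bare steel coming out of the dark hood, not pink or purple, so that choice is right. Now I'll fit the known sizes.

```bash
cat > fit.py <<'E'
from h import *
S=2500
def big(c,cx,cy,z,half):
    n=int(2*half*S); w=np.array([[cx+half,cy+half,z],[cx+half,cy-half,z],[cx-half,cy-half,z],[cx-half,cy+half,z]])
    H=cv2.getPerspectiveTransform(np.float32(proj(c,w)),np.float32([[0,0],[n,0],[n,n],[0,n]]))
    return cv2.warpPerspective(c["pixels"][:,:,::-1],H,(n,n),flags=cv2.INTER_CUBIC)
def comp(m):
    m=cv2.morphologyEx(m,cv2.MORPH_OPEN,np.ones((9,9)))
    k,l,st,_=cv2.connectedComponentsWithStats(m); return (l==1+np.argmax(st[1:,4])).astype(np.uint8)
def mar(m,cx,cy,half):
    p=np.argwhere(m); w=np.c_[cx+half-p[:,0]/S,cy+half-p[:,1]/S].astype(np.float32)*1000
    (x,y),(a,b),_=r=cv2.minAreaRect(w); B=cv2.boxPoints(r); e=B[1]-B[0]; f=B[2]-B[1]
    if np.hypot(*e)<np.hypot(*f): e,f=f,e
    return "centre",round(x,1),round(y,1),"long",round(float(np.hypot(*e)),1),"short",round(float(np.hypot(*f)),1),"yaw of long",round(float(np.degrees(np.arctan2(e[1],e[0]))%180),1)
E
python3 - <<'E'
from fit import *
for n in("top","side"):
    c=cam(n)
    cx,cy,h=.597,-.012,.095; I=cv2.cvtColor(big(c,cx,cy,.008,h),cv2.COLOR_BGR2HSV)
    print(n,"stand",mar(comp(cv2.inRange(I,(100,110,60),(125,255,255))),cx,cy,h))
    cx,cy,h=.587,-.376,.07; I=cv2.cvtColor(big(c,cx,cy,.008,h),cv2.COLOR_BGR2HSV)
    print(n,"rest",mar(comp(cv2.inRange(I,(5,130,90),(17,255,255))),cx,cy,h))
    cx,cy,h=.577,.380,.07;I=cv2.cvtColor(big(c,cx,cy,.006,h),cv2.COLOR_BGR2HSV)
    print(n,"hoodfoot",mar(comp(cv2.inRange(I,(0,60,0),(15,255,135))),cx,cy,h))
    cx,cy,h=.50,.362,.055;I=cv2.cvtColor(big(c,cx,cy,.05,h),cv2.COLOR_BGR2HSV)
    m=comp(cv2.inRange(I,(0,0,80),(179,50,255))); print(n,"shaft",mar(m,cx,cy,h))
    p=np.argwhere(m)
    for x in(.475,.49,.505,.52,.53):
        q=p[p[:,0]==int((cx+h-x)*S)][:,1]
        if len(q): print("  x",x,"y",(cy+h-q.mean()/S).round(4),"w",len(q)/S)
c=cam("top");cx,cy,h=.587,-.376,.07;I=cv2.cvtColor(big(c,cx,cy,.046,h),cv2.COLOR_BGR2HSV)
print("roller",mar(comp(cv2.inRange(I,(0,0,0),(179,255,50))),cx,cy,h))
E
```

```text
top stand ('centre', 595.2, -11.0, 'long', 118.5, 'short', 93.0, 'yaw of long', 78.8)
top rest ('centre', 587.4, -375.8, 'long', 89.2, 'short', 78.8, 'yaw of long', 159.6)
top hoodfoot ('centre', 579.8, 380.5, 'long', 93.1, 'short', 83.1, 'yaw of long', 13.6)
top shaft ('centre', 511.8, 365.2, 'long', 91.0, 'short', 15.5, 'yaw of long', 15.7)
  x 0.475 y 0.3574 w 0.0108
  x 0.49 y 0.3608 w 0.012
  x 0.505 y 0.3648 w 0.012
  x 0.52 y 0.3684 w 0.0128
  x 0.53 y 0.3702 w 0.014
side stand ('centre', 593.7, -8.4, 'long', 122.2, 'short', 98.4, 'yaw of long', 78.3)
side rest ('centre', 584.4, -372.9, 'long', 95.4, 'short', 84.3, 'yaw of long', 159.2)
side hoodfoot ('centre', 589.8, 369.3, 'long', 118.7, 'short', 115.6, 'yaw of long', 103.4)
side shaft ('centre', 511.5, 364.3, 'long', 93.8, 'short', 15.9, 'yaw of long', 14.6)
  x 0.475 y 0.3568 w 0.0112
  x 0.49 y 0.3602 w 0.0116
  x 0.505 y 0.3636 w 0.0112
  x 0.52 y 0.3674 w 0.014
  x 0.53 y 0.37 w 0.0144
roller ('centre', 586.7, -374.7, 'long', 53.5, 'short', 46.3, 'yaw of long', 68.2)
```

carry_out(
  motion=[0,0,-6.96,0,0,0,8.7,0,0,-6.96,0,0,0,8.7,0,0,-6.96,0,0,0,8.7,0,0,-6.96,0,0,0,8.7,0,0,-6.96,0,0,0,8.7,0,0,-6.96,0,0,0,8.7,0,0,-6.96,0,0,0,8.7],
)

```text
time_s: 0.68
tcp_pos: [0.2375, -0.6315, 0.1869]
eef_rot: [180.0, 0.0, -110.3]
contact_force: [0.7, -0.3, -0.0]
gripper_width: 0.0873
```

```bash
cat > go.py <<'E'
import sys,numpy as np
from plant import r
from scipy.spatial.transform import Rotation as Ro
s=r.get_state(); p=np.array(s["tcp_pos"]);R=Ro.from_euler("xyz",s["eef_rot"],degrees=True)
print("t",round(s["time_s"],2),"p",(p*1000).round(1),"rpy",np.round(s["eef_rot"],2),"F",np.round(s["contact_force"],1),"w",round(s["gripper_width"]*1000,1),"j",np.round(s["joints"],0))
if len(sys.argv)>3:
    q=np.array(sys.argv[1:4],float)/1000; d=R.inv().apply(q-p)*100
    print("tool shift cm",d.round(2),"norm",np.linalg.norm(d).round(2))
if len(sys.argv)>4:
    T=Ro.from_euler("xyz",[180,0,float(sys.argv[4])],degrees=True); print("turn",(R.inv()*T).as_rotvec(degrees=True).round(2))
E
python3 go.py 586.7 -374.7 187 -110.7
```

```text
t 0.68 p [ 237.5 -631.5  186.9] rpy [ 1.7996e+02  4.0000e-02 -1.1032e+02] F [ 0.7 -0.3 -0. ] w 87.3 j [-53.  21.   1.  -0. -70.  33.]
tool shift cm [-36.2  -23.83   0.  ] norm 43.34
turn [0.04 0.04 0.38]
```

carry_out(
  motion=[0,0,0.38,-3.02,-1.99,0,8.7,0,0,0,-3.02,-1.99,0,8.7,0,0,0,-3.02,-1.99,0,8.7,0,0,0,-3.02,-1.99,0,8.7,0,0,0,-3.02,-1.99,0,8.7,0,0,0,-3.02,-1.99,0,8.7,0,0,0,-3.02,-1.99,0,8.7,0,0,0,-3.02,-1.99,0,8.7,0,0,0,-3.02,-1.99,0,8.7,0,0,0,-3.02,-1.99,0,8.7,0,0,0,-3.02,-1.99,0,8.7,0,0,0,-3.02,-1.99,0,8.7,0,0,0,0,0,2.5,8.7,0,0,0,0,0,2.5,8.7,0,0,0,0,0,2.5,8.7,0,0,0,0,0,0,8.7,0,0,0,0,0,0,8.7],
)

```text
time_s: 2.1
tcp_pos: [0.5894, -0.3788, 0.111]
eef_rot: [179.8, -0.0, -111.0]
contact_force: [1.0, -0.2, 1.0]
gripper_width: 0.087
```

```bash
python3 go.py 586.7 -374.7 27 -110.7; python3 - <<'E'
from plant import r
import cv2,numpy as np
from h import *
o=[]
for n in("top","side"):
    c=r.capture(n); np.savez(f"{n}1.npz",**c)
    u,v=proj(c,[.587,-.375,.08])[0].astype(int); o.append(cv2.resize(c["pixels"][v-50:v+50,u-65:u+65,::-1],None,fx=3,fy=3,interpolation=cv2.INTER_CUBIC))
cv2.imwrite("pics/r1.png",np.hstack(o))
E
```

```text
t 2.1 p [ 589.4 -378.8  111. ] rpy [ 1.7978e+02 -2.0000e-02 -1.1104e+02] F [ 1.  -0.2  1. ] w 87.0 j [-17.  26.  -1.   0. -63.  -4.]
tool shift cm [-0.29  0.37  8.41] norm 8.42
turn [ 0.22 -0.02 -0.34]
```

View pics/r1.png

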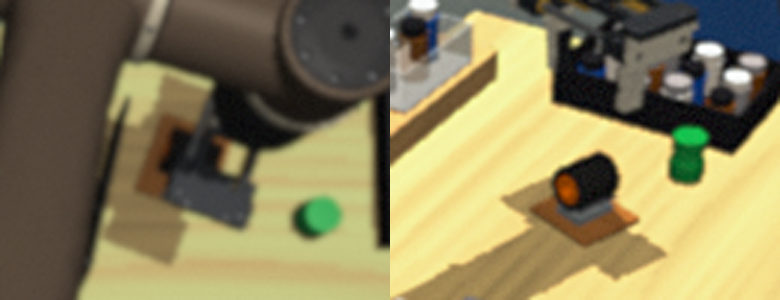

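```bash
python3 - <<'E'
from h import *
for n,ox in(("top",0),("side",390)):
    c=np.load(n+"1.npz"); u0,v0=proj(c,[.587,-.375,.08])[0].astype(int)-[65,50]
    p=np.array([.5894,-.3788,.111]); j=np.array([-.934,.358,0])
    for X in(p,p+.044*j,p-.044*j,p+[0,0,.1],[.587,-.375,.046]): print(n,((proj(c,X)[0]-[u0,v0])*3+[ox,0]).round(0))
E
```

```text
top [206. 144.]
top [191. 185.]
top [221. 104.]
top [228. 126.]
top [189. 157.]
side [588. 124.]
side [617. 142.]
side [560. 107.]
side [594.  34.]
side [584. 181.]
```

carry_out(
  motion=[0.2,0,-0.34,-0.29,0.37,2,8.7,0,0,0,0,0,2.1,8.7,0,0,0,0,0,0,8.7,0,0,0,0,0,0,8.7],
)

```text
time_s: 2.53
tcp_pos: [0.5882, -0.3755, 0.0726]
eef_rot: [-179.8, -0.0, -110.7]
contact_force: [-0.6, -0.3, 0.8]
gripper_width: 0.0869
```

```bash
python3 go.py 586.7 -374.7 27 -110.7; python3 - <<'E'
from plant import r
import cv2,numpy as np
from h import *
p=np.array(r.get_state()["tcp_pos"]); j=np.array([-.934,.358,0]); o=[]
for n in("top","side"):
    c=r.capture(n); f=6 if n=="side" else 5
    u,v=proj(c,[.587,-.375,.08])[0].astype(int); im=cv2.resize(c["pixels"][v-45:v+45,u-33:u+33,::-1],None,fx=6,fy=6,interpolation=cv2.INTER_CUBIC)
    for X in(p,p+.044*j,p-.044*j): cv2.circle(im,tuple(((proj(c,X)[0]-[u-33,v-45])*6).astype(int)),3,(0,0,255),-1)
    o.append(im)
cv2.imwrite("pics/r2.png",np.hstack(o))
E
```

```text
t 2.53 p [ 588.2 -375.5   72.6] rpy [-1.7979e+02 -2.0000e-02 -1.1071e+02] F [-0.6 -0.3  0.8] w 86.9 j [-17.  27.  -5.   0. -58.  -4.]
tool shift cm [-0.03  0.19  4.56] norm 4.56
turn [-0.21 -0.02 -0.01]
```

View pics/r2.png

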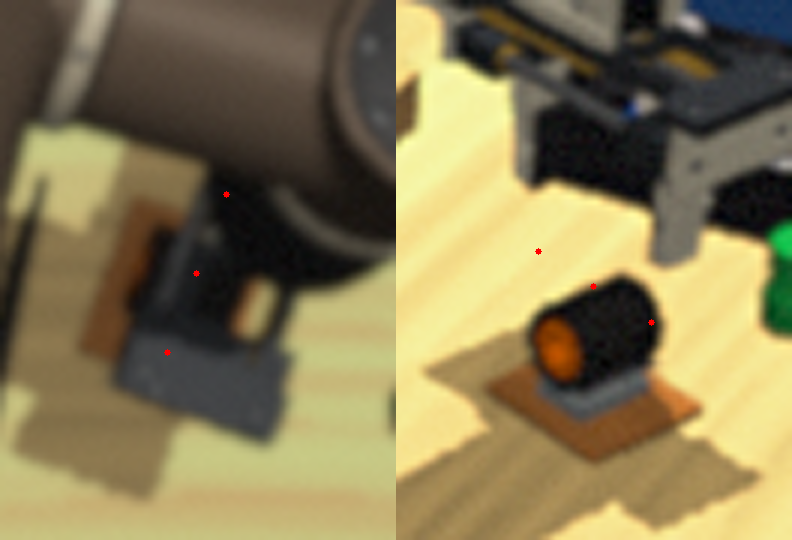

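```bash
python3 - <<'E'
from h import *
p=np.array([.5882,-.3755,.0726]); j=np.array([-.9354,.3535,0]); x=np.array([-.3535,-.9354,0])
for n,ox in(("top",0),("side",396)):
    c=cam(n); u,v=proj(c,[.587,-.375,.08])[0].astype(int)
    f=lambda X:((proj(c,X)[0]-[u-33,v-45])*6+[ox,0]).round(0)
    for h in(.066,.1):
        print(n,h,[f(p+a*.0965*j+b*.039*x+[0,0,h]).tolist() for a in(1,-1) for b in(1,-1)])
    print("tip outer",[f(p+a*.065*j+b*.01*x).tolist() for a in(1,-1) for b in(1,-1)],"vertical 30mm",f(p+[0,0,.03])-f(p))
E
```

```text
top 0.066 [[233.0, 462.0], [83.0, 405.0], [365.0, 100.0], [216.0, 44.0]]
top 0.1 [[249.0, 455.0], [95.0, 396.0], [383.0, 85.0], [231.0, 28.0]]
tip outer [[172.0, 398.0], [135.0, 384.0], [258.0, 163.0], [221.0, 149.0]] vertical 30mm [ 12. -10.]
side 0.066 [[794.0, 226.0], [677.0, 277.0], [535.0, 81.0], [422.0, 124.0]]
side 0.1 [[801.0, 164.0], [683.0, 214.0], [539.0, 21.0], [423.0, 64.0]]
tip outer [[694.0, 333.0], [665.0, 346.0], [527.0, 230.0], [498.0, 242.0]] vertical 30mm [  4. -50.]
```

carry_out(
  motion=[-0.2,0,0,0,0.19,2,8.7,0,0,0,0,0,2.5,8.7,0,0,0,0,0,0,8.7,0,0,0,0,0,0,8.7],
)

```text
time_s: 2.97
tcp_pos: [0.5863, -0.3746, 0.0269]
eef_rot: [179.9, -0.0, -110.7]
contact_force: [0.1, -0.3, 0.1]
gripper_width: 0.0868
```

```bash
python3 go.py 586.7 -374.7 27 -110.7; python3 - <<'E'
from plant import r
import cv2,numpy as np
from h import *
c=r.capture("side"); p=np.array(r.get_state()["tcp_pos"]); j=np.array([-.934,.358,0])
u,v=proj(c,[.587,-.375,.08])[0].astype(int); im=cv2.resize(c["pixels"][v-45:v+45,u-50:u+50,::-1],None,fx=6,fy=6,interpolation=cv2.INTER_CUBIC)
for X in(p,p+.044*j,p-.044*j): cv2.circle(im,tuple(((proj(c,X)[0]-[u-50,v-45])*6).astype(int)),3,(0,0,255),-1)
cv2.imwrite("pics/r3.png",im)
E
```

```text
t 2.97 p [ 586.3 -374.6   26.9] rpy [ 1.7995e+02 -2.0000e-02 -1.1070e+02] F [ 0.1 -0.3  0.1] w 86.8 j [-17.  30.  -7.   0. -53.  -4.]
tool shift cm [-0.01 -0.04 -0.01] norm 0.04
turn [ 0.05 -0.02  0.  ]
```

View pics/r3.png

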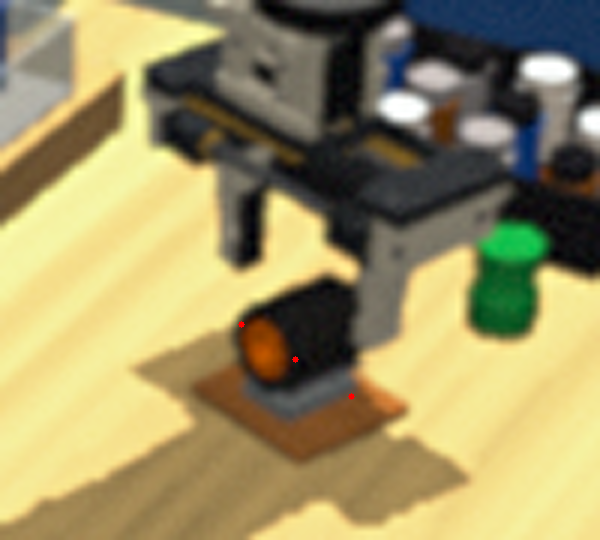

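The side view puts the finger tips at about (375,345) and (240,268). That is roughly 50 px above where the pose projects them, (351,396) and (241,324), so the pose and the picture disagree by about 3 cm in height. I'll settle it by closing gently: the roller should stop the fingers at 50 mm.

carry_out(
  motion=[0,0,0,0,0,0,4,0,0,0,0,0,0,4,0,0,0,0,0,0,4,0,0,0,0,0,0,4,0,0,0,0,0,0,4,0,0,0,0,0,0,4,0,0,0,0,0,0,4,0,0,0,0,0,0,4],
  grip_force=5,
)

```text
time_s: 3.68
tcp_pos: [0.5864, -0.3744, 0.0264]
eef_rot: [180.0, -0.0, -110.7]
contact_force: [-1.0, -0.2, -0.4]
gripper_width: 0.0421
```

```bash
python3 go.py 586.7 -374.7 27 -110.7; python3 - <<'E'
from plant import r
import cv2,numpy as np
from h import *
o=[]
for n in("side","top"):
    c=r.capture(n); p=np.array(r.get_state()["tcp_pos"]); j=np.array([-.934,.358,0])
    u,v=proj(c,[.587,-.375,.06])[0].astype(int); im=cv2.resize(c["pixels"][v-37:v+37,u-33:u+33,::-1],None,fx=6,fy=6,interpolation=cv2.INTER_CUBIC)
    for X in(p+.025*j,p-.025*j): cv2.circle(im,tuple(((proj(c,X)[0]-[u-33,v-37])*6).astype(int)),3,(0,0,255),-1)
    o.append(im)
cv2.imwrite("pics/r4.png",np.hstack(o))
E
```

```text
t 3.68 p [ 586.4 -374.4   26.4] rpy [ 179.99   -0.   -110.7 ] F [-1.  -0.2 -0.4] w 42.1 j [-17.  30.  -7.   0. -53.  -4.]
tool shift cm [ 0.02 -0.04 -0.06] norm 0.07
turn [ 0.01 -0.   -0.  ]
```

View pics/r4.png

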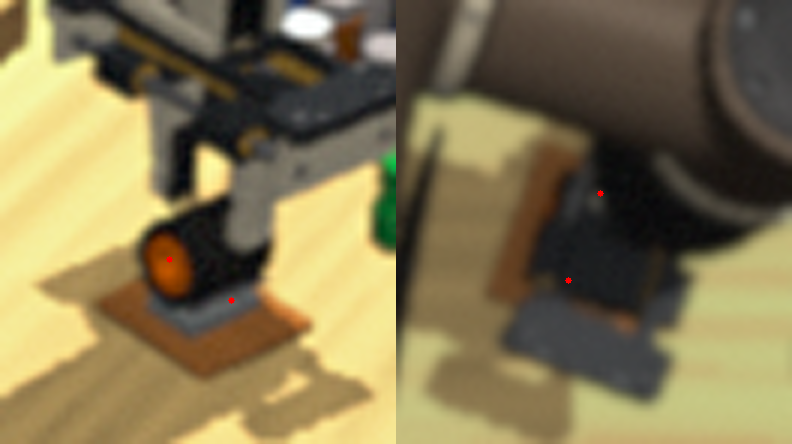

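The fingers passed the 50 mm mark, and the picture shows the near tip at (247,245), on the roller's upper flank. I'll hold a little longer to see whether the width stops there; the chord then gives the true height.

carry_out(
  motion=[0,0,0,0,0,0,3.5,0,0,0,0,0,0,3.5,0,0,0,0,0,0,3.5,0,0,0,0,0,0,3.5],
  grip_force=5,
)

```text
time_s: 4.12
tcp_pos: [0.5868, -0.3746, 0.0266]
eef_rot: [-180.0, -0.0, -110.7]
contact_force: [1.1, 0.1, -0.3]
gripper_width: 0.0351
```

```bash
python3 go.py
```

```text
t 4.12 p [ 586.8 -374.6   26.6] rpy [-179.96   -0.   -110.7 ] F [ 1.1  0.1 -0.3] w 35.1 j [-17.  30.  -7.   0. -53.  -4.]
```

carry_out(
  motion=[0,0,0,0,0,0,0,0,0,0,0,0,0,0,0,0,0,0,0,0,0,0,0,0,0,0,0,0,0,0,0,0,0,0,0,0,0,0,0,0,0,0,0,0,0,0,0,0,0],
  grip_force=4,
)

```text
time_s: 4.7
tcp_pos: [0.5877, -0.3749, 0.0273]
eef_rot: [-179.9, -0.0, -110.7]
contact_force: [5.9, -1.6, 4.8]
gripper_width: 0.0306
```

```bash
python3 go.py; python3 - <<'E'
from plant import r
from h import *
for n in("side","top"):
    c=r.capture(n); np.savez(n+"2.npz",**c)
c=cam("side2"); p=np.array(r.get_state()["tcp_pos"])
u,v=proj(c,[.587,-.375,.07])[0].astype(int); im=cv2.resize(c["pixels"][v-37:v+37,u-37:u+37,::-1],None,fx=8,fy=8,interpolation=cv2.INTER_CUBIC)
for h in(0,.03,.04): cv2.circle(im,tuple(((proj(c,p+[0,0,h])[0]-[u-37,v-37])*8).astype(int)),3,(0,0,255),-1)
cv2.imwrite("pics/r5.png",im)
E
```

```text
t 4.7 p [ 587.7 -374.9   27.3] rpy [-1.7985e+02 -1.0000e-02 -1.1068e+02] F [ 5.9 -1.6  4.8] w 30.6 j [-17.  30.  -7.   0. -53.  -4.]
```

View pics/r5.png

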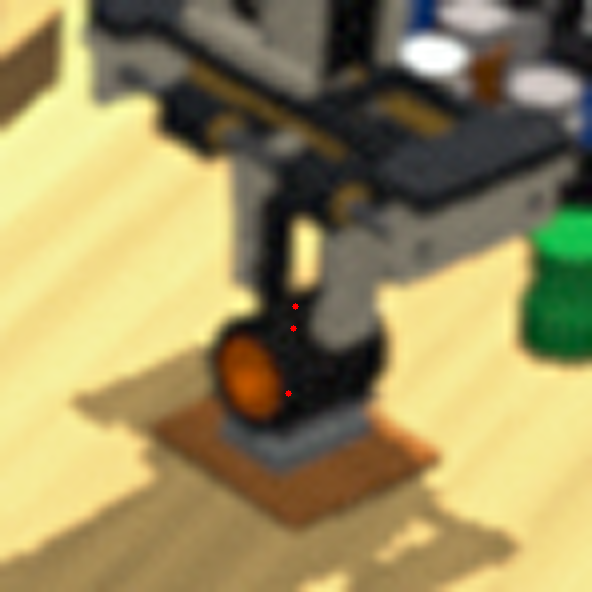

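Contact stopped the fingers at 30.6 mm. That chord puts the real tips at z ≈ 66, about 38.5 mm above the reported TCP, and the pictures agree. I'll plan every height with tips = reading + 38.5 mm. Now open, go 39 mm lower and grip.

carry_out(
  motion=[0,0,0,0,0,0,8.7,0,0,0,0,0,0,8.7,0,0,0,0,0,0,8.7,0,0,0,0,0,0,8.7,0,0,0,0,0,0,8.7,0,0,0,0,0,0,8.7,0,0,0,0,0,0,8.7,0,0,0,0,0,0,8.7,0,0,0,0,0,1,8.7,0,0,0,0,0,1,8.7,0,0,0,0,0,0.9,8.7,0,0,0,0,0,0.9,8.7,0,0,0,0,0,0,8.7],
)

```text
time_s: 5.88
tcp_pos: [0.5846, -0.3737, -0.0148]
eef_rot: [179.7, 0.0, -110.7]
contact_force: [-0.8, 0.1, 0.0]
gripper_width: 0.0868
```

carry_out(
  motion=[0,0,0,0,0,0,4.2,0,0,0,0,0,0,4.2,0,0,0,0,0,0,4.2,0,0,0,0,0,0,4.2,0,0,0,0,0,0,4.2,0,0,0,0,0,0,4.2,0,0,0,0,0,0,4.2,0,0,0,0,0,0,4.2],
  grip_force=25,
)

```text
time_s: 6.55
tcp_pos: [0.5884, -0.3751, -0.0105]
eef_rot: [-179.8, -0.0, -110.7]
contact_force: [4.6, -3.1, 1.2]
gripper_width: 0.0497
```

```bash
python3 go.py 594.7 -10 140 -101.5
```

```text
t 6.55 p [ 588.4 -375.1  -10.5] rpy [-1.7978e+02 -1.0000e-02 -1.1067e+02] F [ 4.6 -3.1  1.2] w 49.7 j [-17.  32.  -9.   0. -49.  -4.]
tool shift cm [-34.38  12.24 -15.11] norm 39.5
turn [-0.21 -0.03 -9.17]
```

carry_out(
  motion=[0,0,0,0,0,-1,4.2,0,0,0,0,0,-2,4.2,0,0,0,0,0,-3,4.2,0,0,0,0,0,-3,4.2,0,0,0,0,0,-2,4.2,0.2,0,-3,0,0,0,4.2,0,0,-3.2,0,0,0,4.2,0,0,-3,0,0,0,4.2,0,0,0,0,0,0,4.2],
)

```text
time_s: 7.3
tcp_pos: [0.585, -0.3738, 0.0981]
eef_rot: [-179.9, 0.0, -101.4]
contact_force: [0.1, -0.3, -3.4]
gripper_width: 0.0497
```

```bash
python3 go.py 596 -10.5 100 -101.5
```

```text
t 7.3 p [ 585.  -373.8   98.1] rpy [-1.7994e+02  2.0000e-02 -1.0140e+02] F [ 0.1 -0.3 -3.4] w 49.7 j [-17.  26.  -3.  -0. -61.   5.]
tool shift cm [-35.83   6.1   -0.18] norm 36.34
turn [-0.06  0.02  0.1 ]
```

carry_out(
  motion=[0,0,0,-1.5,0.25,0,4.2,0,0,0,-3.12,0.53,0,4.2,0,0,0,-3.12,0.53,0,4.2,0,0,0,-3.12,0.53,0,4.2,0,0,0,-3.12,0.53,0,4.2,0,0,0,-3.12,0.53,0,4.2,0,0,0,-3.12,0.53,0,4.2,0,0,0,-3.12,0.53,0,4.2,0,0,0,-3.12,0.53,0,4.2,0,0,0,-3.12,0.53,0,4.2,0,0,0,-3.12,0.53,0,4.2,0,0,0,-3.12,0.5,0,4.2,0,0,0,0,0,0,4.2,0,0,0,0,0,0,4.2,0,0,0,0,0,0,4.2],
)

```text
time_s: 8.55
tcp_pos: [0.5978, -0.011, 0.0978]
eef_rot: [-179.9, -0.1, -101.5]
contact_force: [-0.8, -0.1, -3.5]
gripper_width: 0.0497
```

```bash
python3 go.py 596.5 -10.5 3.5 -101.5;  python3 - <<'E'
from plant import r
from h import *
p=np.array(r.get_state()["tcp_pos"])+[0,0,.0565]; a=np.array([.199,.98,0]); o=[]
for n in("side","top"):
    c=r.capture(n); np.savez(n+"3.npz",**c)
    u,v=proj(c,[.595,-.01,.10])[0].astype(int); im=cv2.resize(c["pixels"][v-42:v+43,u-33:u+33,::-1],None,fx=6,fy=6,interpolation=cv2.INTER_CUBIC)
    for X in(p+.028*a,p-.028*a,p+.028*a-[0,0,p[2]-.06],p-.028*a-[0,0,p[2]-.06]): cv2.circle(im,tuple(((proj(c,X)[0]-[u-33,v-42])*6).astype(int)),3,(0,0,255),-1)
    o.append(im)
cv2.imwrite("pics/s1.png",np.hstack(o))
E
```

```text
t 8.55 p [597.8 -11.   97.8] rpy [-1.7987e+02 -5.0000e-02 -1.0152e+02] F [-0.8 -0.1 -3.5] w 49.7 j [ 18.  17. -16.   0. -56. -29.]
tool shift cm [-0.04  0.16  9.43] norm 9.43
turn [-0.13 -0.05 -0.02]
```

View pics/s1.png

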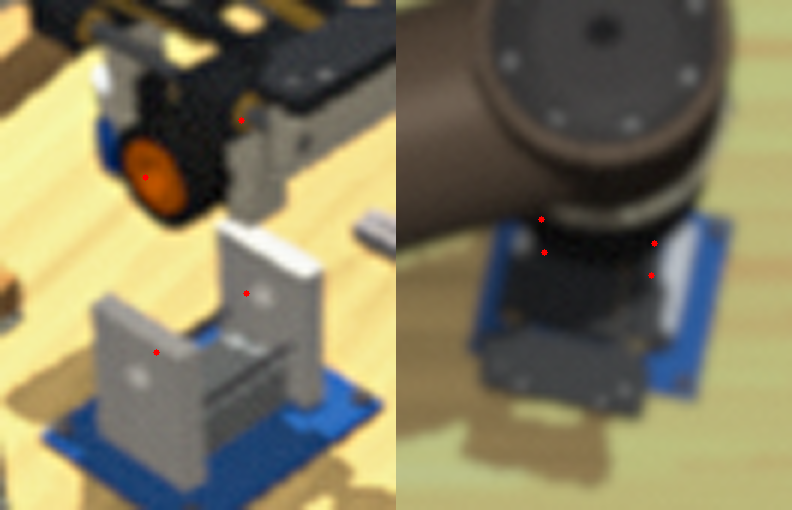

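Nine pictures viewed so far. The side view shows the roller end at (155,178) and the cheek holes at (138,377) and (262,295). Carried down, the roller axis meets the hole line to within about 2 mm along the axis. The parallax in height I'll settle by feel. Lowering now.

carry_out(
  motion=[0.1,0,0,0,0.12,2,4.2,0,0,0,0,0,2.2,4.2,0,0,0,0,0,2.2,4.2,0,0,0,0,0,1.6,4.2,0,0,0,0,0,0.6,4.2,0,0,0,0,0,0,4.2,0,0,0,0,0,0,4.2],
)

```text
time_s: 9.23
tcp_pos: [0.5981, -0.0119, 0.0125]
eef_rot: [-179.7, -0.0, -101.6]
contact_force: [0.4, -0.4, -2.9]
gripper_width: 0.0497
```

carry_out(
  motion=[0,0,0,0,0,0.3,4.2,0,0,0,0,0,0.3,4.2,0,0,0,0,0,0.2,4.2,0,0,0,0,0,0,4.2],
)

```text
time_s: 9.57
tcp_pos: [0.5978, -0.0112, 0.0041]
eef_rot: [-179.7, -0.0, -101.5]
contact_force: [-0.6, -0.2, -2.3]
gripper_width: 0.0496
```

```bash
python3 go.py 596.5 -10.5 3.5 -101.5
```

```text
t 9.57 p [597.8 -11.2   4.1] rpy [-1.7969e+02 -2.0000e-02 -1.0151e+02] F [-0.6 -0.2 -2.3] w 49.6 j [ 18.  23. -22.   0. -44. -29.]
tool shift cm [-0.05  0.15  0.06] norm 0.16
turn [-0.31 -0.02 -0.01]
```

carry_out(
  motion=[0,0,0,0,0,0.15,4.2,0,0,0,0,0,0.15,4.2,0,0,0,0,0,0,4.2],
)

```text
time_s: 9.82
tcp_pos: [0.5978, -0.0111, 0.0031]
eef_rot: [-179.7, -0.0, -101.5]
contact_force: [-8.1, 2.6, 14.7]
gripper_width: 0.0499
```

carry_out(
  motion=[0,0,0,0,0,0.1,4.2,0,0,0,0,0,0.1,4.2,0,0,0,0,0,0,4.2],
)

```text
time_s: 10.07
tcp_pos: [0.5975, -0.0111, 0.0023]
eef_rot: [-179.7, -0.0, -101.4]
contact_force: [-13.6, 3.7, 26.4]
gripper_width: 0.0501
```

```bash
python3 go.py 596.5 -10.5 3.5 -101.5
```

```text
t 10.07 p [597.5 -11.1   2.3] rpy [-1.7967e+02 -4.0000e-02 -1.0144e+02] F [-13.6   3.7  26.4] w 50.1 j [ 18.  23. -22.   0. -44. -29.]
tool shift cm [-0.04  0.11 -0.12] norm 0.16
turn [-0.33 -0.04  0.06]
```

carry_out(
  motion=[0,0,0,0,0.1,-0.15,5.4,0,0,0,0,0,0,8.7,0,0,0,0,0,0,8.7,0,0,0,0,0,0,8.7,0,0,0,0,0,0,8.7,0,0,0,0,0,0,8.7,0,0,0,0,0,0,8.7,0,0,0,0,0,0,8.7,0,0,0,0,0,-1.5,8.7,0,0,0,0,0,-3,8.7,0,0,0,0,0,-4,8.7,0,0,0,0,0,-4,8.7,0,0,0,0,0,-4,8.7,0,0,0,0,0,0,8.7,0,0,0,0,0,0,8.7],
)

```text
time_s: 11.32
tcp_pos: [0.5978, -0.0104, 0.1688]
eef_rot: [-179.4, 0.1, -101.5]
contact_force: [-1.4, 0.2, -1.2]
gripper_width: 0.0869
```

```bash
python3 go.py 533.3 371.5 165 13.6
```

```text
t 11.32 p [597.8 -10.4 168.8] rpy [-1.7939e+02  1.3000e-01 -1.0150e+02] F [-1.4  0.2 -1.2] w 86.9 j [ 18.  14. -12.   0. -64. -29.]
tool shift cm [-36.14  13.94   0.31] norm 38.73
turn [  -0.52   -0.53 -115.1 ]
```

carry_out(
  motion=[-0.5,0,-6.77,0,0,0,8.7,0,0,-6.77,0,0,0,8.7,0,0,-6.77,0,0,0,8.7,0,0,-6.77,0,0,0,8.7,0,0,-6.77,0,0,0,8.7,0,0,-6.77,0,0,0,8.7,0,0,-6.77,0,0,0,8.7,0,0,-6.77,0,0,0,8.7,0,0,-6.77,0,0,0,8.7,0,0,-6.77,0,0,0,8.7,0,0,-6.77,0,0,0,8.7,0,0,-6.77,0,0,0,8.7,0,0,-6.77,0,0,0,8.7,0,0,-6.77,0,0,0,8.7,0,0,-6.77,0,0,0,8.7,0,0,-6.77,0,0,0,8.7,0,0,-6.77,0,0,0,8.7,0,0,0,0,0,0,8.7],
)

```text
time_s: 12.82
tcp_pos: [0.5953, -0.0109, 0.1642]
eef_rot: [-180.0, 0.3, 13.9]
contact_force: [-0.5, -0.7, -0.5]
gripper_width: 0.0869
```

```bash
python3 go.py 533.3 371.5 165 13.6
```

```text
t 12.82 p [595.3 -10.9 164.2] rpy [-179.96    0.33   13.88] F [-0.5 -0.7 -0.5] w 86.9 j [ 18.  14. -11.  -0. -65.  86.]
tool shift cm [  3.15 -38.62  -0.07] norm 38.74
turn [-0.04  0.33  0.28]
```

carry_out(
  motion=[0,0.33,0.28,0.1,-1.6,0,8.7,0,0,0,0.26,-3.22,0,8.7,0,0,0,0.26,-3.22,0,8.7,0,0,0,0.26,-3.22,0,8.7,0,0,0,0.26,-3.22,0,8.7,0,0,0,0.26,-3.22,0,8.7,0,0,0,0.26,-3.22,0,8.7,0,0,0,0.26,-3.22,0,8.7,0,0,0,0.26,-3.22,0,8.7,0,0,0,0.26,-3.22,0,8.7,0,0,0,0.26,-3.22,0,8.7,0,0,0,0.26,-3.22,0,8.7,0,0,0,0.1,-1.6,0,8.7,0,0,0,0,0,3.5,8.7,0,0,0,0,0,3.5,8.7,0,0,0,0,0,3.5,8.7,0,0,0,0,0,0,8.7,0,0,0,0,0,0,8.7,0,0,0,0,0,0,8.7],
)

```text
time_s: 14.4
tcp_pos: [0.5382, 0.3726, 0.0624]
eef_rot: [-180.0, -0.2, 13.2]
contact_force: [0.1, 0.2, 0.3]
gripper_width: 0.0873
```

```bash
python3 go.py 534 371.7 -7.5 13.8
```

```text
t 14.4 p [538.2 372.6  62.4] rpy [-179.96   -0.21   13.24] F [0.1 0.2 0.3] w 87.3 j [ 52.  24. -11.   0. -54.  51.]
tool shift cm [-0.45 -0.    6.99] norm 7.01
turn [-0.04 -0.21 -0.56]
```

carry_out(
  motion=[0,-0.2,-0.55,-0.45,0,0,8.7,0,0,0,0,0,2,8.7,0,0,0,0,0,2.5,8.7,0,0,0,0,0,2,8.7,0,0,0,0,0,0.5,8.7,0,0,0,0,0,0,8.7,0,0,0,0,0,0,8.7],
)

```text
time_s: 14.98
tcp_pos: [0.5335, 0.372, -0.0072]
eef_rot: [-179.9, -0.0, 13.9]
contact_force: [0.1, 0.4, 0.3]
gripper_width: 0.087
```

```bash
python3 go.py 534 371.7 -7.5 13.8;python3 - <<'E'
from plant import r
from h import *
a=np.array([-.971,-.239,0]); p=np.array(r.get_state()["tcp_pos"]); p[2]=.05; o=[]
for n in("side","top"):
    c=r.capture(n); np.savez(n+"4.npz",**c)
    u,v=proj(c,[.52,.37,.07])[0].astype(int); im=cv2.resize(c["pixels"][v-42:v+43,u-33:u+33,::-1],None,fx=6,fy=6,interpolation=cv2.INTER_CUBIC)
    for X in(p,p-.018*a): cv2.circle(im,tuple(((proj(c,X)[0]-[u-33,v-42])*6).astype(int)),3,(0,0,255),-1)
    o.append(im)
cv2.imwrite("pics/a1.png",np.hstack(o))
E
```

```text
t 14.98 p [533.5 372.   -7.2] rpy [-1.7991e+02 -4.0000e-02  1.3870e+01] F [0.1 0.4 0.3] w 87.0 j [ 52.  28. -15.  -0. -46.  52.]
tool shift cm [0.04 0.04 0.03] norm 0.06
turn [-0.09 -0.04  0.07]
```

View pics/a1.png

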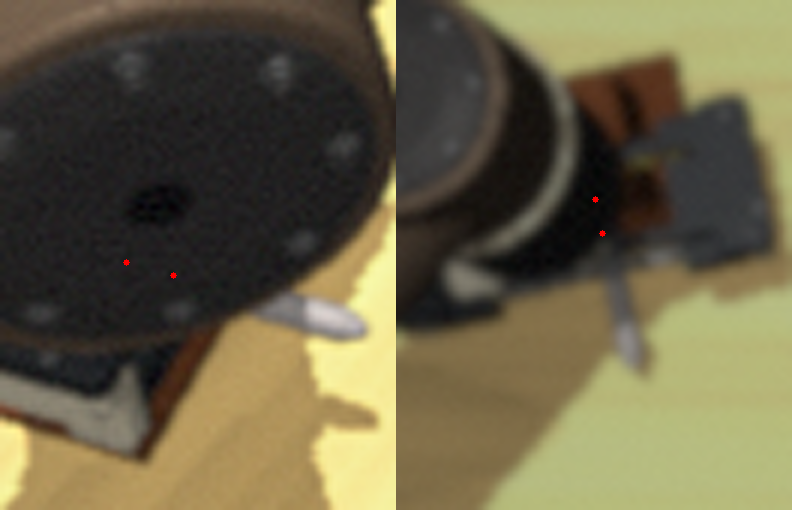

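Ten pictures viewed. The arm hides the grasp in the side view, but the shaft runs between the fingers at top (615,270), tip at (637,365), undisturbed. Closing.

carry_out(
  motion=[0,0,0,0,0,0,0.5,0,0,0,0,0,0,0.5,0,0,0,0,0,0,0.5,0,0,0,0,0,0,0.5,0,0,0,0,0,0,0.5,0,0,0,0,0,0,0.5,0,0,0,0,0,0,0.5,0,0,0,0,0,0,0.5,0,0,0,0,0,0,0.5,0,0,0,0,0,0,0.5,0,0,0,0,0,0,0.5,0,0,0,0,0,0,0.5,0,0,0,0,0,0,0.5,0,0,0,0,0,0,0.5,0,0,0,0,0,0,0.5],
  grip_force=40,
)

```text
time_s: 16.33
tcp_pos: [0.5326, 0.3711, -0.0092]
eef_rot: [-180.0, 0.1, 13.9]
contact_force: [-0.2, -0.3, -0.5]
gripper_width: 0.0107
```

```bash
python3 go.py 534 371.7 4.0 13.8
```

```text
t 16.33 p [532.6 371.1  -9.2] rpy [-1.7997e+02  8.0000e-02  1.3850e+01] F [-0.2 -0.3 -0.5] w 10.7 j [ 52.  28. -15.  -0. -46.  52.]
tool shift cm [ 0.14 -0.03 -1.32] norm 1.32
turn [-0.03  0.08  0.05]
```

carry_out(
  motion=[0,0,0,0,0,0,0.5,0,0,0,0,0,0,0.5,0,0,0,0,0,0,0.5],
)

```text
time_s: 16.58
tcp_pos: [0.5326, 0.3711, -0.0092]
eef_rot: [-180.0, 0.1, 13.9]
contact_force: [0.5, -0.6, -0.2]
gripper_width: 0.011
```

```bash
python3 go.py 534 371.7 4.0 13.8
```

```text
t 16.58 p [532.6 371.1  -9.2] rpy [-1.7997e+02  8.0000e-02  1.3860e+01] F [ 0.5 -0.6 -0.2] w 11.0 j [ 52.  28. -15.  -0. -46.  52.]
tool shift cm [ 0.15 -0.02 -1.32] norm 1.33
turn [-0.03  0.08  0.06]
```

carry_out(
  motion=[0,0,0,0,0,-0.3,0.5,0,0,0,0,0,-0.3,0.5,0,0,0,0,0,-0.3,0.5,0,0,0,0,0,-0.25,0.5,0,0,0,0,0,0,0.5,0,0,0,0,0,0,0.5],
)

```text
time_s: 17.08
tcp_pos: [0.5327, 0.3713, 0.0027]
eef_rot: [-179.9, 0.1, 13.9]
contact_force: [-0.9, -0.1, -0.8]
gripper_width: 0.0107
```

```bash
python3 go.py 532.6 371.1 2.8 13.8
```

```text
t 17.08 p [532.7 371.3   2.7] rpy [-1.7995e+02  5.0000e-02  1.3850e+01] F [-0.9 -0.1 -0.8] w 10.7 j [ 52.  28. -15.  -0. -48.  52.]
tool shift cm [-0.02  0.01 -0.01] norm 0.03
turn [-0.05  0.05  0.05]
```

carry_out(
  motion=[0,0,0,-0.4,0,0,0.5,0,0,0,-0.8,0,0,0.5,0,0,0,-0.8,0,0,0.5,0,0,0,0,0,0,0.5],
)

```text
time_s: 17.42
tcp_pos: [0.5112, 0.3655, 0.0022]
eef_rot: [-180.0, 0.2, 13.9]
contact_force: [0.4, -0.2, -1.5]
gripper_width: 0.011
```

carry_out(
  motion=[0,0,0,-1,0,0,0.5,0,0,0,-1,0,0,0.5,0,0,0,-1,0,0,0.5,0,0,0,-1,0,0,0.5,0,0,0,-1,0,0,0.5,0,0,0,-1.5,0,0,0.5,0,0,0,0,0,0,0.5,0,0,0,0,0,-3,0.5,0,0,0,0,0,-4,0.5,0,0,0,0,0,-4,0.5,0,0,0,0,0,-3,0.5,0,0,0,0,0,0,0.5],
)

```text
time_s: 18.42
tcp_pos: [0.453, 0.3538, 0.15]
eef_rot: [-179.6, -0.5, 13.9]
contact_force: [1.6, 0.7, -0.0]
gripper_width: 0.0107
```

```bash
python3 go.py 573 -147 120 -101.5; python3 - <<'E'
from plant import r
from h import *
o=[]
for n in("side","top"):
    c=r.capture(n); np.savez(n+"5.npz",**c)
E
```

```text
t 18.42 p [453.  353.8 150. ] rpy [-179.6    -0.49   13.94] F [ 1.6  0.7 -0. ] w 10.7 j [ 58.  12. -16.   0. -61.  46.]
tool shift cm [-0.44 51.51  2.64] norm 51.58
turn [-7.4000e-01  9.0000e-02  1.1544e+02]
```

carry_out(
  motion=[-0.4,0.5,6.79,0,0,0,0.5,0,0,6.79,0,0,0,0.5,0,0,6.79,0,0,0,0.5,0,0,6.79,0,0,0,0.5,0,0,6.79,0,0,0,0.5,0,0,6.79,0,0,0,0.5,0,0,6.79,0,0,0,0.5,0,0,6.79,0,0,0,0.5,0,0,6.79,0,0,0,0.5,0,0,6.79,0,0,0,0.5,0,0,6.79,0,0,0,0.5,0,0,6.79,0,0,0,0.5,0,0,6.79,0,0,0,0.5,0,0,6.79,0,0,0,0.5,0,0,6.79,0,0,0,0.5,0,0,6.79,0,0,0,0.5,0,0,6.79,0,0,0,0.5,0,0,0,0,0,0,0.5],
)

```text
time_s: 20.02
tcp_pos: [0.4494, 0.3499, 0.1405]
eef_rot: [-179.6, -0.3, -101.9]
contact_force: [-0.3, 0.2, -0.7]
gripper_width: 0.0105
```

```bash
python3 go.py 568 -148 150 -101.5
```

```text
t 20.02 p [449.4 349.9 140.5] rpy [-179.55   -0.34 -101.9 ] F [-0.3  0.2 -0.7] w 10.5 j [ 58.  13. -17.   1. -60. -70.]
tool shift cm [ 46.28 -21.87  -0.5 ] norm 51.19
turn [-0.45 -0.34 -0.4 ]
```

carry_out(
  motion=[-0.45,-0.35,-0.4,1.04,-0.48,0,0.5,0,0,0,3.4,-1.61,0,0.5,0,0,0,3.4,-1.61,0,0.5,0,0,0,3.4,-1.61,0,0.5,0,0,0,3.4,-1.61,0,0.5,0,0,0,3.4,-1.61,0,0.5,0,0,0,3.4,-1.61,0,0.5,0,0,0,3.4,-1.61,0,0.5,0,0,0,3.4,-1.61,0,0.5,0,0,0,3.4,-1.61,0,0.5,0,0,0,3.4,-1.61,0,0.5,0,0,0,3.4,-1.61,0,0.5,0,0,0,3.4,-1.61,0,0.5,0,0,0,3.4,-1.61,0,0.5,0,0,0,1.04,-0.48,0,0.5,0,0,0,0,0,0,0.5,0,0,0,0,0,0,0.5,0,0,0,0,0,0,0.5],
)

```text
time_s: 21.52
tcp_pos: [0.5746, -0.1452, 0.1407]
eef_rot: [180.0, 0.2, -101.1]
contact_force: [0.4, 0.2, -0.8]
gripper_width: 0.0108
```

```bash
python3 go.py 568 -148 20 -101.5
```

```text
t 21.52 p [ 574.6 -145.2  140.7] rpy [ 1.7999e+02  1.6000e-01 -1.0107e+02] F [ 0.4  0.2 -0.8] w 10.8 j [  5.  15. -14.  -0. -61. -16.]
tool shift cm [ 0.44  0.59 12.07] norm 12.09
turn [0.01 0.16 0.43]
```

carry_out(
  motion=[0,0.15,0.4,0.44,0.59,2,0.5,0,0,0,0,0,4,0.5,0,0,0,0,0,4,0.5,0,0,0,0,0,3,0.5,0,0,0,0,0,0.95,0.5,0,0,0,0,0,0,0.5,0,0,0,0,0,0,0.5,0,0,0,0,0,0,0.5],
)

```text
time_s: 22.18
tcp_pos: [0.5707, -0.1484, 0.0042]
eef_rot: [-179.7, 0.0, -101.5]
contact_force: [1.6, -0.8, -0.1]
gripper_width: 0.0111
```

```bash
python3 go.py 568 -148 0.8 -101.5; python3 - <<'E'
from plant import r
from h import *
p=np.array(r.get_state()["tcp_pos"])+[0,0,.0592]; a=np.array([.199,.98,0]); A=np.array([.596,-.0107,.06]); o=[]
for n in("side","top"):
    c=r.capture(n); np.savez(n+"6.npz",**c)
    u,v=proj(c,[.582,-.05,.06])[0].astype(int); im=cv2.resize(c["pixels"][v-42:v+43,u-33:u+33,::-1],None,fx=6,fy=6,interpolation=cv2.INTER_CUBIC)
    for X,k in((p+.066*a,(0,0,255)),(A-.044*a,(0,255,0)),(A+.044*a,(0,255,0))): cv2.circle(im,tuple(((proj(c,X)[0]-[u-33,v-42])*6).astype(int)),2,k,-1)
    o.append(im)
cv2.imwrite("pics/i1.png",np.hstack(o))
E
```

```text
t 22.18 p [ 570.7 -148.4    4.2] rpy [-1.7973e+02  4.0000e-02 -1.0148e+02] F [ 1.6 -0.8 -0.1] w 11.1 j [  4.  23. -23.   0. -44. -16.]
tool shift cm [0.01 0.28 0.34] norm 0.44
turn [-0.27  0.04  0.02]
```

View pics/i1.png

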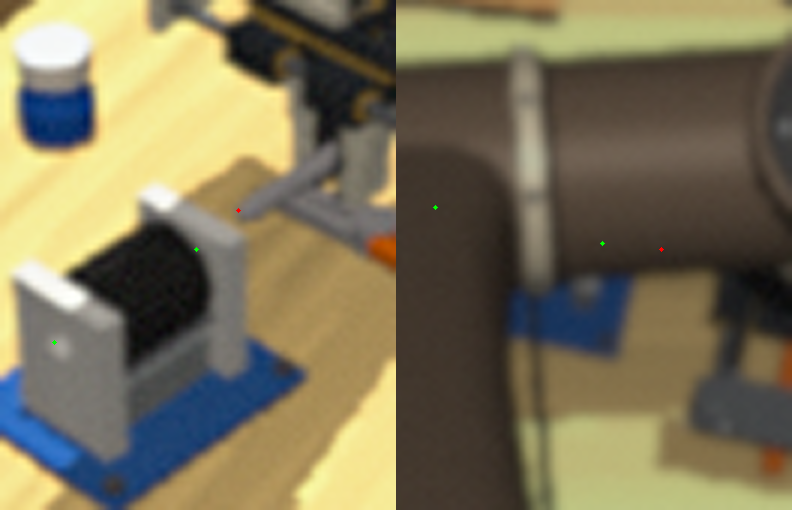

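Eleven pictures viewed. The roller lies between the cheeks. The tip is at (243,210), in line with the hole axis to about 1 px, with the far hole at (60,347). I'll correct the residuals and advance, feeling for force.

carry_out(
  motion=[-0.27,0,0,0,0.28,0.34,0.5,0,0,0,0,0,0,0.5,0,0,0,-1,0,0,0.5,0,0,0,-1,0,0,0.5,0,0,0,0,0,0,0.5,0,0,0,0,0,0,0.5],
)

```text
time_s: 22.78
tcp_pos: [0.5705, -0.1278, -0.0012]
eef_rot: [179.8, 0.0, -101.5]
contact_force: [-0.1, 0.7, -1.5]
gripper_width: 0.0108
```

```bash
python3 go.py 572 -128.3 0.8 -101.5
```

```text
t 22.78 p [ 570.5 -127.8   -1.2] rpy [ 1.7983e+02  2.0000e-02 -1.0150e+02] F [-0.1  0.7 -1.5] w 10.8 j [  6.  23. -24.  -0. -44. -18.]
tool shift cm [ 0.02 -0.16 -0.2 ] norm 0.26
turn [ 0.17  0.02 -0.  ]
```

carry_out(
  motion=[0.15,0,0,0,-0.13,-0.17,0.5,0,0,0,0,0,0,0.5,0,0,0,0,0,0,0.5,0,0,0,0,0,0,0.5],
)

```text
time_s: 23.12
tcp_pos: [0.5713, -0.1291, 0.0003]
eef_rot: [180.0, 0.0, -101.6]
contact_force: [-0.2, -1.3, -0.6]
gripper_width: 0.0109
```

```bash
python3 go.py 572 -128.3 0.8 -101.5
```

```text
t 23.12 p [ 5.713e+02 -1.291e+02  3.000e-01] rpy [ 1.7996e+02  1.0000e-02 -1.0159e+02] F [-0.2 -1.3 -0.6] w 10.9 j [  6.  23. -23.  -0. -44. -18.]
tool shift cm [-0.09 -0.05 -0.05] norm 0.12
turn [ 0.04  0.01 -0.09]
```

Close enough (within 0.7 mm). The tip is about 9 mm from the cheek face, so advance slowly.

carry_out(
  motion=[0,0,0,-0.5,-0.03,-0.03,0.5,0,0,0,-0.5,0,0,0.5,0,0,0,-0.4,0,0,0.5,0,0,0,0,0,0,0.5,0,0,0,0,0,0,0.5],
)

```text
time_s: 23.53
tcp_pos: [0.5746, -0.1149, 0.0006]
eef_rot: [180.0, 0.0, -101.5]
contact_force: [0.7, -0.6, -1.9]
gripper_width: 0.0112
```

carry_out(
  motion=[0,0,0,-0.4,0,0,0.5,0,0,0,-0.4,0,0,0.5,0,0,0,0,0,0,0.5],
)

```text
time_s: 23.78
tcp_pos: [0.5764, -0.1069, 0.0007]
eef_rot: [180.0, 0.0, -101.6]
contact_force: [0.4, -0.9, -1.4]
gripper_width: 0.0109
```

```bash
python3 go.py 575.3 -112.1 0.8 -101.5
```

```text
t 23.78 p [ 576.4 -106.9    0.7] rpy [ 1.7997e+02  2.0000e-02 -1.0155e+02] F [ 0.4 -0.9 -1.4] w 10.9 j [  9.  23. -23.  -0. -44. -20.]
tool shift cm [ 0.53 -0.   -0.01] norm 0.53
turn [ 0.03  0.02 -0.05]
```

carry_out(
  motion=[0,0,0,-0.5,0,0,0.5,0,0,0,-0.5,0,0,0.5,0,0,0,-0.5,0,0,0.5,0,0,0,0,0,0,0.5],
)

```text
time_s: 24.12
tcp_pos: [0.5795, -0.0919, 0.0007]
eef_rot: [180.0, 0.0, -101.5]
contact_force: [0.6, 0.0, -1.2]
gripper_width: 0.0106
```

carry_out(
  motion=[0,0,0,-0.6,0,0,0.5,0,0,0,-0.6,0,0,0.5,0,0,0,-0.5,0,0,0.5,0,0,0,0,0,0,0.5,0,0,0,0,0,0,0.5],
)

```text
time_s: 24.53
tcp_pos: [0.5826, -0.0757, 0.0006]
eef_rot: [180.0, 0.0, -101.5]
contact_force: [0.8, 0.2, -1.0]
gripper_width: 0.0108
```

```bash
python3 go.py 584.3 -68.3 0.8 -101.5
```

```text
t 24.53 p [582.6 -75.7   0.6] rpy [ 1.7996e+02  1.0000e-02 -1.0153e+02] F [ 0.8  0.2 -1. ] w 10.8 j [ 12.  23. -23.  -0. -44. -23.]
tool shift cm [-0.76 -0.01 -0.02] norm 0.76
turn [ 0.04  0.01 -0.03]
```

carry_out(
  motion=[0,0,0,-0.4,0,0,0.5,0,0,0,-0.3,0,0,0.5,0,0,0,0,0,0,0.5,0,0,0,0,0,0,0.5],
)

```text
time_s: 24.87
tcp_pos: [0.584, -0.0691, 0.0006]
eef_rot: [180.0, 0.0, -101.6]
contact_force: [-1.0, -0.1, -1.8]
gripper_width: 0.0105
```

```bash
python3 go.py 571.6 -130.9 0.8 -101.5
```

```text
t 24.87 p [584.  -69.1   0.6] rpy [ 1.7996e+02  1.0000e-02 -1.0156e+02] F [-1.  -0.1 -1.8] w 10.5 j [ 12.  23. -23.  -0. -44. -24.]
tool shift cm [ 6.3  -0.02 -0.02] norm 6.3
turn [ 0.04  0.01 -0.06]
```

The tip is through the cheek into the bore with no contact force. Next release the shaft, back off 63 mm to the knob straddling the shaft, and measure the knob numerically.

carry_out(
  motion=[0,0,0,0,0,0,2,0,0,0,0,0,0,4,0,0,0,0,0,0,6,0,0,0,0,0,0,6,0,0,0,0,0,0,6,0,0,0,0,0,0,6,0,0,0,0,0,0,6,0,0,0,0,0,0,6,0,0,0,0.5,0,0,6,0,0,0,1.2,0,0.2,6,0,0,0,1.2,0,0.2,6,0,0,0,1.2,0,0.2,6,0,0,0,1.2,0,0,6,0,0,0,1,0,0,6,0,0,0,0,0,0,6,0,0,0,0,0,0,6],
)

```text
time_s: 26.2
tcp_pos: [0.5711, -0.1321, -0.0054]
eef_rot: [180.0, 0.0, -101.7]
contact_force: [-0.3, 1.0, 0.1]
gripper_width: 0.0599
```

```bash
python3 go.py 571.6 -130.9 -5.5 -101.5; python3 - <<'E'
from plant import r
from h import *
A=np.array([.596,-.0107]); a=np.array([.199,.98])
for n in("side","top"):
    c=r.capture(n); np.savez(n+"7.npz",**c); hsv=cv2.cvtColor(c["pixels"],cv2.COLOR_RGB2HSV)
    m=cv2.inRange(hsv,(0,150,70),(6,255,255))|cv2.inRange(hsv,(172,150,70),(179,255,255))
    k,l,st,ce=cv2.connectedComponentsWithStats(m)
    for i in range(1,k):
        if st[i,4]>8:
            X=ray(c,*ce[i],.055)
            if abs(X[1]+.13)<.1 and abs(X[0]-.57)<.1: print(n,st[i].tolist(),ce[i].round(1),X.round(4),"along",((X[:2]-A)@a*1000).round(1),[ (ray(c,*ce[i],z)*1000).round(0).tolist() for z in(.045,.06)])
E
```

```text
t 26.2 p [ 571.1 -132.1   -5.4] rpy [ 1.7996e+02  1.0000e-02 -1.0167e+02] F [-0.3  1.   0.1] w 59.9 j [  6.  23. -24.  -0. -43. -18.]
tool shift cm [-0.13 -0.02  0.01] norm 0.13
turn [ 0.04  0.01 -0.17]
side [310, 208, 12, 10, 59] [316.8 212.4] [ 0.5699 -0.1249  0.055 ] along -117.1 [[577.0, -136.0, 45.0], [567.0, -119.0, 60.0]]
```

carry_out(
  motion=[0,0,0,0,0,0,2,0,0,0,0,0,0,2,0,0,0,0,0,0,2,0,0,0,0,0,0,2,0,0,0,0,0,0,2,0,0,0,0,0,0,2,0,0,0,0,0,0,2,0,0,0,0,0,0,2,0,0,0,0,0,0,2],
  grip_force=20,
)

```text
time_s: 27.05
tcp_pos: [0.5714, -0.1309, -0.0053]
eef_rot: [180.0, 0.0, -101.6]
contact_force: [0.9, 1.5, 0.3]
gripper_width: 0.0252
```

```bash
python3 go.py 571.1 -132.1 -5.4 -101.5; python3 - <<'E'
from plant import r
from h import *
c=r.capture("side"); u,v=proj(c,[.578,-.09,.06])[0].astype(int); cv2.imwrite("pics/k1.png",cv2.resize(c["pixels"][v-40:v+40,u-50:u+50,::-1],None,fx=7,fy=7,interpolation=cv2.INTER_CUBIC))
E
```

```text
t 27.05 p [ 571.4 -130.9   -5.3] rpy [ 1.7997e+02  2.0000e-02 -1.0157e+02] F [0.9 1.5 0.3] w 25.2 j [  6.  23. -24.  -0. -43. -18.]
tool shift cm [0.13 0.01 0.01] norm 0.13
turn [ 0.03  0.02 -0.07]
```

carry_out(
  motion=[0,1,0,0,0,-0.17,2,0,1,0,0,0,-0.17,2,0,1,0,0,0,-0.17,2,0,1,0,0,0,-0.17,2,0,0,0,0,0,0,2,0,0,0,0,0,0,2],
)

```text
time_s: 27.6
tcp_pos: [0.5711, -0.1305, 0.0012]
eef_rot: [179.9, -4.0, -101.5]
contact_force: [0.9, 0.9, -1.3]
gripper_width: 0.0252
```

```bash
python3 go.py 571.1 -132.1 -5.4 -101.5; python3 -c "
from plant import r;print(r.get_state()['moment'])"
```

```text
t 27.6 p [ 571.1 -130.5    1.2] rpy [ 179.93   -3.97 -101.53] F [ 0.9  0.9 -1.3] w 25.2 j [  9.  23. -26.   5. -43. -25.]
tool shift cm [ 0.11 -0.03  0.67] norm 0.68
turn [ 0.07 -3.97 -0.04]
[0.25534468 0.08321161 0.01502177]
```

carry_out(
  motion=[0,0,0,-0.4,0,-0.03,2,0,0,0,-0.4,0,-0.03,2,0,0,0,-0.4,0,-0.03,2,0,0,0,0,0,0,2],
)

```text
time_s: 27.93
tcp_pos: [0.5741, -0.1184, 0.0015]
eef_rot: [180.0, -4.0, -101.6]
contact_force: [0.4, 0.0, -0.4]
gripper_width: 0.0247
```

carry_out(
  motion=[0,0,0,-0.4,0,-0.03,2,0,0,0,-0.4,0,-0.03,2,0,0,0,0,0,0,2],
)

```text
time_s: 28.18
tcp_pos: [0.5757, -0.1105, 0.0016]
eef_rot: [180.0, -4.0, -101.5]
contact_force: [-0.1, 0.2, -2.5]
gripper_width: 0.0253
```

```bash
python3 go.py; python3 -c "
from plant import r;print(r.get_state()['moment'])"
```

```text
t 28.18 p [ 575.7 -110.5    1.6] rpy [ 179.98   -3.98 -101.55] F [-0.1  0.2 -2.5] w 25.3 j [ 11.  23. -25.   5. -43. -26.]
[ 0.20361157  0.00296154 -0.00724777]
```

carry_out(
  motion=[0,0,0,-0.3,0,-0.02,2,0,0,0,-0.3,0,-0.02,2,0,0,0,0,0,0,2,0,0,0,0,0,0,2],
)

```text
time_s: 28.52
tcp_pos: [0.5767, -0.1051, 0.0015]
eef_rot: [180.0, -4.0, -101.6]
contact_force: [0.8, -0.3, -0.9]
gripper_width: 0.0252
```

carry_out(
  motion=[0,0,0,-0.3,0,-0.02,2,0,0,0,-0.3,0,-0.02,2,0,0,0,0,0,0,2,0,0,0,0,0,0,2],
)

```text
time_s: 28.85
tcp_pos: [0.5779, -0.0992, 0.0015]
eef_rot: [180.0, -4.0, -101.6]
contact_force: [-0.3, 0.8, -0.5]
gripper_width: 0.0255
```

```bash
python3 go.py; python3 -c "
from plant import r;print(r.get_state()['moment'])"
```

```text
t 28.85 p [577.9 -99.2   1.5] rpy [ 179.97   -3.98 -101.56] F [-0.3  0.8 -0.5] w 25.5 j [ 12.  23. -25.   5. -43. -27.]
[ 0.33117643 -0.09260952 -0.02872722]
```

carry_out(
  motion=[0,0,0,-0.4,0,-0.03,2,0,0,0,-0.4,0,-0.03,2,0,0,0,-0.4,0,-0.03,2,0,0,0,0,0,0,2],
)

```text
time_s: 29.18
tcp_pos: [0.5806, -0.0868, 0.0016]
eef_rot: [180.0, -4.0, -101.5]
contact_force: [0.7, 0.4, 0.4]
gripper_width: 0.0251
```

carry_out(
  motion=[0,0,0,-0.4,0,-0.03,2,0,0,0,-0.4,0,-0.03,2,0,0,0,0,0,0,2],
)

```text
time_s: 29.43
tcp_pos: [0.5823, -0.079, 0.0017]
eef_rot: [180.0, -4.0, -101.5]
contact_force: [1.7, 1.4, 0.4]
gripper_width: 0.0254
```

```bash
python3 go.py; python3 -c "
from plant import r;print(r.get_state()['moment'])"
```

```text
t 29.43 p [582.3 -79.    1.7] rpy [ 179.99   -3.97 -101.54] F [1.7 1.4 0.4] w 25.4 j [ 14.  23. -25.   5. -44. -29.]
[ 0.50054308 -0.23973578 -0.02920771]
```

carry_out(
  motion=[0,0,0,-0.25,0,-0.02,2,0,0,0,-0.25,0,-0.02,2,0,0,0,0,0,0,2,0,0,0,0,0,0,2],
)

```text
time_s: 29.77
tcp_pos: [0.5829, -0.0754, 0.0019]
eef_rot: [180.0, -4.0, -101.6]
contact_force: [1.2, -4.8, 3.0]
gripper_width: 0.0252
```

carry_out(
  motion=[0,0,0,-0.15,0,-0.01,2,0,0,0,-0.15,0,-0.01,2,0,0,0,0,0,0,2,0,0,0,0,0,0,2],
)

```text
time_s: 30.1
tcp_pos: [0.5829, -0.0751, 0.0021]
eef_rot: [179.9, -4.2, -101.6]
contact_force: [3.8, -20.0, 2.2]
gripper_width: 0.025
```

```bash
python3 go.py; python3 -c "
from plant import r;print(r.get_state()['moment'])"
```

```text
t 30.1 p [582.9 -75.1   2.1] rpy [ 179.91   -4.2  -101.59] F [  3.8 -20.    2.2] w 25.0 j [ 14.  23. -25.   5. -44. -30.]
[-6.71550586 -1.00324873  0.0896672 ]
```

The push stopped with 20 N on the axis, about where the knob should meet the cheek (knob centre at -57 mm against -56 mm expected). Relieve the push, let go, rise clear, and look.

carry_out(
  motion=[0,0,0,0.25,0,0.02,2,0,0,0,0,0,0,3,0,0,0,0,0,0,6,0,0,0,0,0,0,6,0,0,0,0,0,0,6,0,0,0,0,0,0,6,0,0,0,0,0,0,6,0,0,0,0,0,0,6,0,0,0,0,0,0,6],
)

```text
time_s: 30.85
tcp_pos: [0.5829, -0.0742, 0.0016]
eef_rot: [180.0, -4.0, -101.6]
contact_force: [0.2, -0.7, 0.1]
gripper_width: 0.0596
```

carry_out(
  motion=[0,0,0,0.2,0,-1.5,6,0,0,0,0.2,0,-3,6,0,0,0,0.4,0,-4,6,0,0,0,1,0,-4,6,0,0,0,3,0,-2,6,0,0,0,4,0,0,6,0,0,0,4,0,0,6,0,0,0,4,0,0,6,0,0,0,4,0,0,6,0,0,0,0,0,0,6,0,0,0,0,0,0,6],
)

```text
time_s: 31.77
tcp_pos: [0.5425, -0.2697, 0.1607]
eef_rot: [180.0, -4.0, -101.8]
contact_force: [0.3, 1.1, 0.2]
gripper_width: 0.06
```

```bash
python3 go.py; python3 - <<'E'
from plant import r
from h import *
a=np.array([.199,.98,0]); A=np.array([.596,-.0107,.06]); o=[]
for n in("side","top"):
    c=r.capture(n); np.savez(n+"8.npz",**c)
    u,v=proj(c,A)[0].astype(int); im=cv2.resize(c["pixels"][v-37:v+37,u-33:u+33,::-1],None,fx=6,fy=6,interpolation=cv2.INTER_CUBIC)
    for d in(-.068,-.044,.044,.07): cv2.circle(im,tuple(((proj(c,A+a*d)[0]-[u-33,v-37])*6).astype(int)),2,(0,255,0),-1)
    o.append(im)
cv2.imwrite("pics/f1.png",np.hstack(o))
E
```

```text
t 31.77 p [ 542.5 -269.7  160.7] rpy [ 179.96   -3.98 -101.79] F [0.3 1.1 0.2] w 60.0 j [ -5.  15. -13.   4. -63.  -9.]
```

View pics/f1.png

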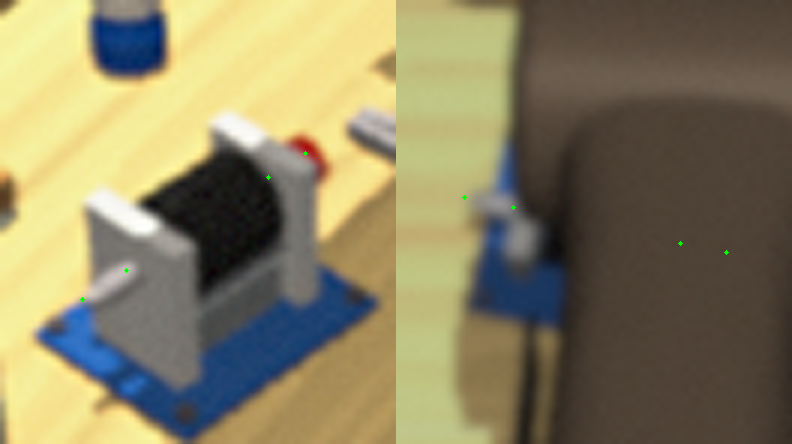

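```bash
python3 -c "
from plant import r;print(r.close_job())"
```

```text
the job is handed in; nothing more can be done
None
```

The roller is back in its cradle and the red-knobbed axle is through cheek, roller and far cheek. I inserted it from the pliers side, because the bottle blocks the other. I handed the job in at about 32 s of the 72 s; no verdict was reported.

**How it went:** I let go of the roller once the cradle took its weight. I then lifted the axle, drew it out of the hood by the shaft and slid it in until the tip was in the bore. There I let go and regripped it by the knob to push it home.

**Last checks:**
- **Seating:** the push stopped at about 20 N with the knob centre at about -57 mm (-56 mm when home).
- **Final picture:** the tip stands out of the far cheek by about the 26 mm expected. The knob is against the near cheek and the roller lies between the cheeks.
- **Gripper:** it was open and well clear, with no contact force.

**What disagreed:**
- **Tip height:** the real finger tips were about 38.5 mm above the reported tool point, shown by the pictures and a test closing on the roller. I worked with that offset throughout.
- **Camera against arm:** the two differed by 1–2 mm at the stand, so I settled the last fit by feel.
- **Not seen:** in the last top view the arm hid the knob end, so the knob seat rests on the side view and the force. I made no separate check that the bystanders stayed put; I felt no unexpected contact on the way.

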